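# Pin the gate of the copper-line assembly stand

### The job

Lock the copper line section into its blue stand: swing the red gate fully shut so that its steel eye lies inside the fork, then take the long pin with the yellow grip from the rack, put it down through the fork and the eye, and push it past the spring catch until its collar sits flush on the fork. Leave the other two pins in the rack and do not disturb the other things on the bench.

Things in the scene. Friction and masses are not known exactly. Their poses are not given: they have to be found in the camera images.
- stand: Blue assembly stand, fixed: base plate 220 (x) x 320 (y) x 12 mm, origin at the centre of its underside, z up, -x side towards the robot. An upright copper tube (80 mm diameter, at x +20, y +45, top 149 mm above the bench) stands before a blue block. Steel fork at x -50, y -110; gate hinge at x -50, y +110.
- fork_hole (a point): Centre of the fork hole at the top face of its upper plate, 102 mm above the bench; axes as the stand. The fork is two level plates, 60 (x) x 70 (y) x 12 mm, undersides 50 and 90 mm above the bench, joined by a web on their -y side, each with a vertical 20.5 mm hole, one above the other.
- fork_plunger (a point): Point on the hole axis just under the fork's lower plate, 43 mm above the bench, where two small brass spring balls jut about 3.5 mm into the hole from +x and -x (stand axes). A pin let go here stops on them about 15 to 18 mm before it is home and stays there under its own weight; a downward push of up to about 15 N takes it home, and it then stays.
- gate_hinge (a point): A point on the vertical hinge axis of the gate, at stand x -50, y +110, 76 mm above the bench.
- gate_handle (a point): Centre of the top end of the gate's upright black round handle: 16 mm diameter, free from 84 mm to 144 mm above the bench, 140 mm from the hinge axis. It swings with the gate.
- gate (a joint): Opening angle of the red gate, rad: 0 fully shut against its stop (eye in line with the fork holes), 1.1 fully open. Seen from above it opens clockwise, towards the stand's -x side. A bar 16 mm thick, 68 to 84 mm above the bench, its steel eye (46 x 46 mm, 22 mm hole) 220 mm from the hinge axis. About 2 N at the handle moves it; it stays where left.
- rack: Aluminium pin rack, fixed: 60 (x) x 200 (y) mm, 90 mm high, origin at the centre of its underside. Three holes in a row along its y at -68, 0 and +68 mm, each holding one pin upright with its collar resting on the top. The order of the pins varies.
- long_pin: The pin to use: steel shank 18 mm diameter, 80 mm long, tapered over its last 8 mm to a 10 mm foot; above it a steel collar 42 mm diameter, 6 mm thick; above that a yellow round grip 26 mm diameter, 34 mm tall (120 mm overall). About 0.24 kg. Origin at the centre of its foot, z along the pin towards the grip.
- long_pin_collar (a point): Centre of the underside of the long pin's collar, 80 mm above its foot. Resting in the rack it is 90 mm above the bench; seated in the fork it is at the fork_hole point.
- short_pin: Short pin, black grip, shank 18 x 42 mm, same collar and grip; stays in the rack. Origin at its foot.
- thin_pin: Thin pin, blue grip, shank 12 x 64 mm, same collar and grip; stays in the rack. Origin at its foot.
- screwdriver: Screwdriver with orange handle lying on the bench (bystander).
- wrench: Steel wrench lying on the bench (bystander).
- coupling: Copper coupling sleeve standing on the bench, 88 mm diameter, 60 mm high (bystander).
- cleaner: Clear bottle with yellow cap, 64 mm diameter, 170 mm high (bystander).
- grease: White jar with red lid, 70 mm diameter, 60 mm high (bystander).

How it is judged:
By the outcome, as a careful person would: the job done as asked, in the order asked, and still so for the second after the job is handed in, with the robot touching nothing.
It also fails if it takes over 64 s, if anything falls off the work surface, if the arm or the gripper's body presses on something with over 40 N, if the wrist force passes 120 N, or if a joint passes its speed limit or range.

### The arm

A 6-joint arm with a two-finger parallel gripper is mounted at the origin on the work surface. World frame = base frame: x ahead of the robot, y to its left, z up, the work surface at z = 0. Lengths are in m, angles in rad, forces in N, time in s.
With the tool pointing down it reaches from about 0.375 to 0.975 m from the base axis. Payload 3.8 kg.
Tool frame: the origin (TCP) lies at the very end of the fingers, on their centre line; the grasp point (between the pads) lies bot.grip_point_offset behind it (bot.grip_point_offset is the distance from the TCP to the grasp point, in m); z points along the fingers, y is the line along which they close (so a half turn about z gives the same grasp; the last joint's range is limited). The gripper opens to 85 mm and grips with 20 to 120 N. Pads are 22 mm wide; open, the fingers measure 114 mm over their backs; the gripper's body (76 mm by 85 mm) begins 54 mm behind the grasp point. The pads swing forward as they close: fully open they stand 13 mm farther back than shut.
Start: joints at [-1.276, 0.264, 1.604, -0, 1.274, -0.037], TCP at [0.22, -0.638, 0.231] pointing down, gripper open.
Joint ranges: [-2.63, 2.63], [-0.94, 2.18], [0.31, 2.57], [-1.31, 4.45], [0, 2.66], [-2.55, 2.55]. Speed limits (rad/s): [2.57, 2.57, 3.14, 3.14, 3.14, 3.14].

### API

Orientations are given as a rotation vector (axis times angle).
In Python, from workcell import bot, vision gives the robot as it stands.
- The arm moves only by the tool play_rows, never from a script. Its argument "rows" is a list of rows, each an object of numbers: "dx", "dy", "dz": the shift along the tool's x, y, z as a fraction of full scale; "roll": the turn about the tool's z as a fraction of full scale; "fingers": the closure, from 0 (fully open) to 1 (shut). In form: [{"dx": .., "dy": .., "dz": .., "roll": .., "fingers": ..}, ...]. A call has 1 to 20 rows; each row shifts and turns the commanded pose from where the row before left it, along the tool's axes as they then stand; what a row does not reach is not made up. Full scale, the value 1, is 0.04 m for a shift and 4 degrees for a turn. A row lasts 1/12 s, in which the tool goes at most 41.7 mm and 7.16 degrees, less where a joint would pass 70% of its speed; a pose out of reach is approached as far as the arm can. A call with a number of a shift or a turn outside -1 to 1 is refused whole. A call with a gripper value outside its range is refused whole. The fingers move at their own pace and stop on an object; "grip_force" is the grip in N (left out, the last holds). Time passes only in rows, so rows that do not move let the fingers close. It gives the time, the measured TCP pose, the force and the opening at its end, in the units of the state.
- bot.read_state(): the state, without advancing time (a new reading comes with each control period).
- vision.read_camera(name): name is "scene" or "top"; returns a dict with "pixels" (400x640x3 uint8, red, green, blue), "depth" (400x640 float32, m along the optical axis (not along the pixel's ray), 0 where there is no reading), "fx", "fy", "cx", "cy" (pixels), "R" (3x3) and "t" (3): a world point X has camera coordinates R X + t. Camera axes: x right, y down, z forward; pixel columns grow to the right and rows downward; lengths in m; the calibration is good to about 2 mm. A picture is of the moment at which its call begins.
- bot.finish_job(): hands the job in, once; it reports no verdict.
The state is a dict: "time": time; "q": joint angles; "joint_vel": joint speeds; "joint_torque": joint torques, N m; "tool_pos": TCP position; "tcp_rot": TCP orientation; "wrist_force": force on the tool from outside, world axes, zero at the start; "torque": the same for the moment, N m; "width": opening from 0.0 (shut) to 1.0 (fully open).
Only numpy, scipy, OpenCV 4.12 (cv2) and the standard library are available. Lean on these libraries where they do the work, as an engineer would, in place of code of your own. Each camera call takes 0.05 s, during which the arm holds its last target. There are 200 camera calls.

## Working session

There is one attempt and no reset: what is moved stays moved. The work goes in short steps, Python scripts to look and compute and a tool call to move; the robot and the scene stay as the last step left them, time stands still between calls to the robot, and variables do not carry over. Pictures are saved under pics/ and viewed, on a budget of 10 in all, crops included, one or two more only if the job needs it, and the job is handed in when it is done.

Besides the shell and the picture viewer there is one more tool, called after "Emit:" by a JSON object that holds its "op" and its "data". play_rows: Moves the arm, as the interface text tells. Its arguments: {"type":"object","properties":{"rows":{"type":"array","items":{"type":"object","properties":{"dx":{"type":"number","minimum":-1,"maximum":1},"dy":{"type":"number","minimum":-1,"maximum":1},"dz":{"type":"number","minimum":-1,"maximum":1},"roll":{"type":"number","minimum":-1,"maximum":1},"fingers":{"type":"number"}}}},"grip_force":{"type":"number"}},"required":["rows"]}

```bash
mkdir -p pics; cat > h.py <<'E'
import numpy as np, cv2
from workcell import bot, vision
def snap(n,save=None):
    c=vision.read_camera(n)
    np.savez(f'{n}.npz',**c)
    if save: cv2.imwrite(f'pics/{save}.png',cv2.cvtColor(np.asarray(c['pixels']),cv2.COLOR_RGB2BGR))
    return c
def load(n): return dict(np.load(f'{n}.npz'))
def ray(c,u,v,z):
    R,t=c['R'],c['t']; o=-R.T@t
    d=R.T@np.array([(u-c['cx'])/c['fx'],(v-c['cy'])/c['fy'],1.])
    return o+d*(z-o[2])/d[2]
def proj(c,X):
    p=c['R']@np.asarray(X,float)+c['t']; return c['fx']*p[0]/p[2]+c['cx'],c['fy']*p[1]/p[2]+c['cy']
def cloud(c):
    v,u=np.mgrid[:400,:640]; d=c['depth']
    P=np.stack([(u-c['cx'])/c['fx']*d,(v-c['cy'])/c['fy']*d,d],-1)
    return (P-c['t'])@c['R']
E
python3 - <<'E'
from h import *
for n in('scene','top'):
    c=snap(n,n+'0'); print(n,c['fx'],-c['R'].T@c['t'],c['R'].round(2).tolist())
print(bot.read_state(),bot.grip_point_offset)
E
```

```text
scene 394.4044336201169 [ 0.91985412 -0.51798908  1.03637172] [[0.85, 0.53, -0.0], [0.43, -0.69, -0.58], [-0.31, 0.49, -0.81]]
top 476.66149960525934 [0.43253356 0.07784345 1.67710992] [[-0.01, -1.0, 0.0], [-0.99, 0.0, -0.11], [0.11, -0.0, -0.99]]
{'time': 0.1, 'q': array([-1.27591736e+00,  2.64693736e-01,  1.60522238e+00,  3.68975997e-06,
        1.27370477e+00, -3.69021823e-02]), 'joint_vel': array([ 9.34315191e-05, -1.14604885e-04, -4.00761195e-03,  1.43278692e-03,
        3.18425473e-04, -1.84197347e-03]), 'joint_torque': array([-2.44252342e-04, -5.16706681e+01, -3.68589842e+01, -8.71964926e-05,
        6.28562935e-03, -1.78494565e-05]), 'tool_pos': array([ 0.21967419, -0.63756336,  0.23008392]), 'tcp_rot': array([-3.09647991e+00, -5.18439631e-01,  4.04059415e-04]), 'wrist_force': array([-0.10289138,  0.17299615,  0.42381847]), 'torque': array([ 0.00553498, -0.03619859,  0.02494129]), 'width': 1.000114293737454} 0.0187
```

View pics/top0.png

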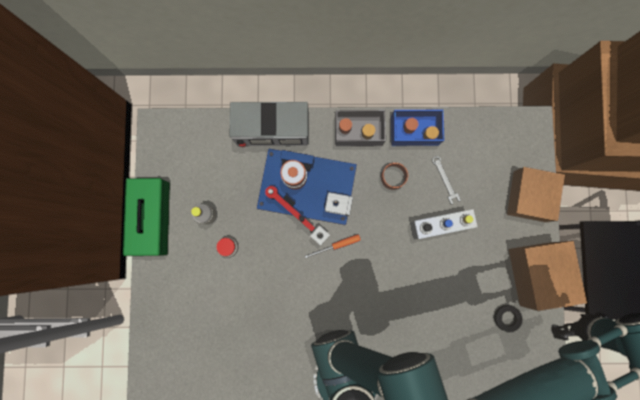

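View pics/scene0.png

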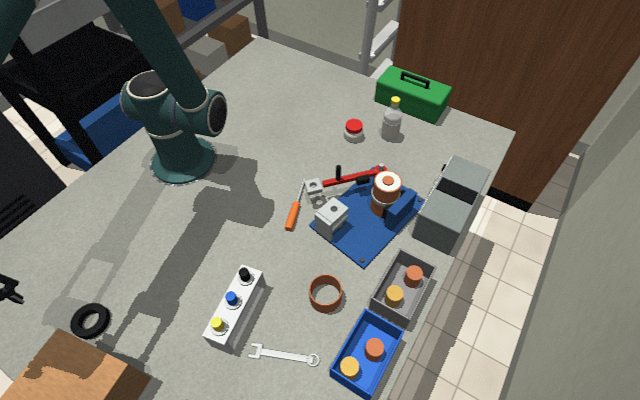

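The top view shows the yellow pin at (468,219), fork at (339,203), hinge at (271,191) and gate eye at (319,236). The scene view shows the black handle at (338,172) and the yellow pin at (217,324).

```bash
python3 - <<'E'
from h import *
from scipy import ndimage as nd
def comp(m,mn=8):
    l,n=nd.label(m); return [l==i for i in range(1,n+1) if (l==i).sum()>=mn]
for n,rois in(('top',{'rack':(405,200,485,245),'stand':(245,140,365,255)}),('scene',{'rack':(195,255,275,355),'stand':(285,150,430,270)})):
    c=load(n); P=cloud(c); hsv=cv2.cvtColor(c['pixels'],cv2.COLOR_RGB2HSV)
    H,S,V=[hsv[...,i].astype(int) for i in range(3)]
    def roi(k):
        m=np.zeros((400,640),bool);a=rois[k];m[a[1]:a[3],a[0]:a[2]]=1;return m
    z=P[...,2]
    print('==',n)
    for nm,m in(('yellow',roi('rack')&(H>20)&(H<35)&(S>130)&(V>90)),('blueg',roi('rack')&(H>100)&(H<125)&(S>130)),('rackgrip',roi('rack')&(z>.12)&(z<.14)),
      ('racktop',roi('rack')&(z>.083)&(z<.0935)),('fork',roi('stand')&(z>.097)&(z<.107)&(S<70)),('gatebar',roi('stand')&((H<8)|(H>172))&(S>150)&(V>60)),
      ('eye',roi('stand')&(z>.079)&(z<.089)&(S<70)),('base',roi('stand')&(H>100)&(H<125)&(S>120)&(z>.005)&(z<.02)),('black',roi('stand')&(V<45)&(z>.08)),('handletop',roi('stand')&(V<90)&(z>.139)&(z<.148))):
        for k in comp(m):
            Q=P[k]; vv,uu=np.nonzero(k)
            r=cv2.minAreaRect(Q[:,:2].astype(np.float32)*1000)
            print(nm,k.sum(),'uv',uu.mean().round(1),vv.mean().round(1),'mean',Q.mean(0).round(4),'zmax',Q[:,2].max().round(3),'rect',np.round(r[0],1),np.round(r[1],1),round(r[2],1))
E
python3 - <<'E'
import cv2,sys
sys.path.insert(0,'.')
import numpy as np
a=cv2.imread('pics/top0.png')[145:255,245:365]; b=cv2.imread('pics/scene0.png')[150:270,290:430]
a=cv2.resize(a,(400,367),interpolation=2);b=cv2.resize(b,(400,343),interpolation=2)
cv2.imwrite('pics/crop.png',np.hstack([a[:343],b]))
E
```

```text
== top
yellow 29 uv 468.2 219.0 mean [ 0.5286 -0.3774  0.1855] zmax 1.677 rect [ 487.1 -161.7] [ 15.2 491.1] 11.1
blueg 32 uv 448.0 222.9 mean [ 0.52   -0.3279  0.1305] zmax 0.137 rect [ 521.4 -328.4] [16.7 19.9] 0.9
rackgrip 56 uv 468.9 219.5 mean [ 0.5307 -0.3961  0.1308] zmax 0.138 rect [ 531.9 -396.1] [23.9 25.4] 57.1
rackgrip 53 uv 448.6 223.3 mean [ 0.5188 -0.3297  0.1311] zmax 0.138 rect [ 518.  -329.3] [24.1 23.4] 87.8
rackgrip 54 uv 428.4 227.5 mean [ 0.5055 -0.2634  0.1315] zmax 0.14 rect [ 505.5 -263.9] [22.8 25.3] 0.2
racktop 38 uv 470.8 212.7 mean [ 0.5559 -0.4158  0.0896] zmax 0.093 rect [ 552.1 -412.6] [25.2 27.8] 9.4
racktop 126 uv 458.0 222.1 mean [ 0.5247 -0.372   0.0901] zmax 0.093 rect [ 527.2 -370.6] [58.9 53.8] 9.1
racktop 25 uv 445.2 216.0 mean [ 0.5453 -0.3299  0.0893] zmax 0.093 rect [ 544.6 -330. ] [ 8.6 42.3] 10.9
racktop 75 uv 437.7 225.8 mean [ 0.5128 -0.3039  0.09  ] zmax 0.093 rect [ 513.5 -303.1] [26.2 56.5] 84.8
racktop 33 uv 419.0 225.6 mean [ 0.5139 -0.2416  0.0902] zmax 0.093 rect [ 516.6 -241.9] [19.1 44.7] 64.9
racktop 9 uv 430.4 221.7 mean [ 0.5
[... 4722 characters left out ...]
.9
base 21 uv 403.3 188.0 mean [0.7124 0.2793 0.0121] zmax 0.016 rect [713.  278.5] [15.6 22.7] 79.1
base 30 uv 312.4 224.7 mean [0.5363 0.0045 0.0116] zmax 0.016 rect [534.5   4.7] [12.5 32.1] 33.0
black 54 uv 337.7 172.7 mean [0.5408 0.1444 0.1196] zmax 0.146 rect [540.6 145.8] [11.6  9.5] 35.4
black 57 uv 362.6 178.4 mean [0.6041 0.1892 0.0863] zmax 0.09 rect [604.1 190.6] [35.8 16.1] 54.7
black 11 uv 402.0 191.8 mean [0.747  0.1407 0.1714] zmax 1.036 rect [ 825.5 -151.5] [  6.5 756.8] 14.9
black 20 uv 386.6 207.0 mean [0.7158 0.1332 0.0842] zmax 0.088 rect [715.9 134.6] [22.2  7.9] 81.6
handletop 20 uv 338.0 166.9 mean [0.5397 0.1473 0.1431] zmax 0.146 rect [539.6 147.3] [11.9 12.8] 30.7
```

View pics/crop.png

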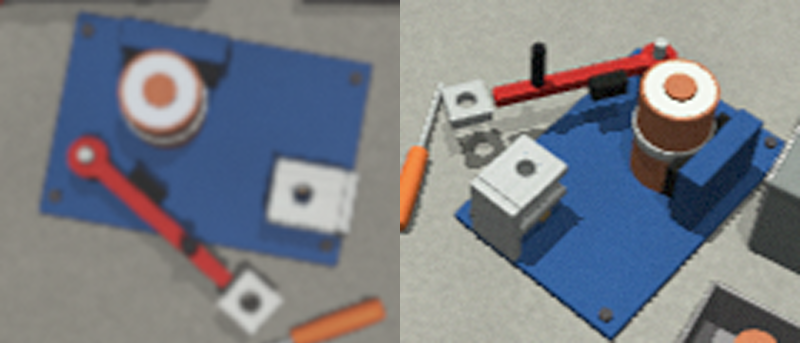

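Emit:
{"op": "play_rows", "data": {"rows": [{"roll": -1, "fingers": 1}, {"roll": -1, "fingers": 1}, {"roll": -1, "fingers": 1}, {"roll": -1, "fingers": 1}, {"roll": -1, "fingers": 1}, {"roll": -1, "fingers": 1}, {"roll": -1, "fingers": 1}, {"roll": -1, "fingers": 1}, {"roll": -1, "fingers": 1}, {"roll": -1, "fingers": 1}, {"roll": -1, "fingers": 1}, {"roll": -1, "fingers": 1}, {"roll": -1, "fingers": 1}, {"roll": -1, "fingers": 1}, {"fingers": 1}, {"fingers": 1}]}}

```text
validation failed for argument at $.ro...
```

```bash
cat >> h.py <<'E'
from scipy.spatial.transform import Rotation as Ro
def togo(p):
    s=bot.read_state(); M=Ro.from_rotvec(s['tcp_rot']).as_matrix()
    d=M.T@(np.array(p)-s['tool_pos'])
    print('t',s['time'],'pos',s['tool_pos'].round(4),'xyaw',np.degrees(np.arctan2(M[1,0],M[0,0])).round(2),'q6',s['q'][5].round(2),'F',s['wrist_force'].round(1),'w',round(s['width'],3))
    print('togo mm',(d*1000).round(1),'scale',(d/.04).round(2),'zaxis',M[:,2].round(3))
E
python3 -c "
from h import *
togo([.493,.159,.23])
for n,a,b in(('top',(335.6,202.9),0),('scene',(333.75,208.8),0)): c=load(n);print(ray(c,*a,.102))"
```

```text
t 0.1 pos [ 0.2197 -0.6376  0.2301] xyaw 19.01 q6 -0.04 F [-0.1  0.2  0.4] w 1.0
togo mm [ 517.9 -664.1    1.5] scale [ 12.95 -16.6    0.04] zaxis [-0.001  0.002 -1.   ]
[0.5899844  0.03596306 0.102     ]
[0.59292495 0.03574853 0.102     ]
```

Emit:
{"op": "play_rows", "data": {"rows": [{"dx": 0, "dy": 0, "dz": 0, "roll": -1, "fingers": 1}, {"dx": 0, "dy": 0, "dz": 0, "roll": -1, "fingers": 1}, {"dx": 0, "dy": 0, "dz": 0, "roll": -1, "fingers": 1}, {"dx": 0, "dy": 0, "dz": 0, "roll": -1, "fingers": 1}], "grip_force": 30}}

```text
time: 0.43
tool_pos: [0.2197, -0.6378, 0.2305]
tcp_rot: [-2.993, -0.95, 0.0]
wrist_force: [0.2, -0.2, -0.3]
width: 0.453
```

Emit:
{"op": "play_rows", "data": {"rows": [{"dx": 0, "dy": 0, "dz": 0, "roll": -1, "fingers": 1}, {"dx": 0, "dy": 0, "dz": 0, "roll": -1, "fingers": 1}, {"dx": 0, "dy": 0, "dz": 0, "roll": -1, "fingers": 1}, {"dx": 0, "dy": 0, "dz": 0, "roll": -1, "fingers": 1}, {"dx": 0, "dy": 0, "dz": 0, "roll": -1, "fingers": 1}, {"dx": 0, "dy": 0, "dz": 0, "roll": -1, "fingers": 1}, {"dx": 0, "dy": 0, "dz": 0, "roll": -1, "fingers": 1}, {"dx": 0, "dy": 0, "dz": 0, "roll": -1, "fingers": 1}, {"dx": 0, "dy": 0, "dz": 0, "roll": -1, "fingers": 1}, {"dx": 0, "dy": 0, "dz": 0, "roll": -1, "fingers": 1}, {"dx": 0.8, "dy": 0, "dz": 0, "roll": 0, "fingers": 1}, {"dx": 0.8, "dy": 0, "dz": 0, "roll": 0, "fingers": 1}, {"dx": 0.8, "dy": 0, "dz": 0, "roll": 0, "fingers": 1}, {"dx": 0.8, "dy": 0, "dz": 0, "roll": 0, "fingers": 1}, {"dx": 0.8, "dy": 0, "dz": 0, "roll": 0, "fingers": 1}, {"dx": 0.8, "dy": 0, "dz": 0, "roll": 0, "fingers": 1}]}}

```text
time: 1.77
tool_pos: [0.2695, -0.4509, 0.2306]
tcp_rot: [-2.492, -1.912, -0.0]
wrist_force: [-0.4, 0.2, 1.5]
width: 0.006
```

```bash
python3 -c "
from h import *
togo([.493,.159,.23])"
```

```text
t 1.7667 pos [ 0.2695 -0.4509  0.2306] xyaw 74.99 q6 -0.82 F [-0.4  0.2  1.5] w 0.006
togo mm [647.   57.9   1.1] scale [16.17  1.45  0.03] zaxis [-0.     0.001 -1.   ]
```

Emit:
{"op": "play_rows", "data": {"rows": [{"dx": 0.8, "dy": 0.25, "dz": 0, "roll": 0, "fingers": 1}, {"dx": 0.8, "dy": 0.25, "dz": 0, "roll": 0, "fingers": 1}, {"dx": 0.8, "dy": 0.25, "dz": 0, "roll": 0, "fingers": 1}, {"dx": 0.8, "dy": 0.25, "dz": 0, "roll": 0, "fingers": 1}, {"dx": 0.8, "dy": 0.25, "dz": 0, "roll": 0, "fingers": 1}, {"dx": 0.8, "dy": 0.2, "dz": 0, "roll": 0, "fingers": 1}, {"dx": 0.8, "dy": 0, "dz": 0, "roll": 0, "fingers": 1}, {"dx": 0.8, "dy": 0, "dz": 0, "roll": 0, "fingers": 1}, {"dx": 0.8, "dy": 0, "dz": 0, "roll": 0, "fingers": 1}, {"dx": 0.8, "dy": 0, "dz": 0, "roll": 0, "fingers": 1}, {"dx": 0.8, "dy": 0, "dz": 0, "roll": 0, "fingers": 1}, {"dx": 0.8, "dy": 0, "dz": 0, "roll": 0, "fingers": 1}, {"dx": 0.8, "dy": 0, "dz": 0, "roll": 0, "fingers": 1}, {"dx": 0.8, "dy": 0, "dz": 0, "roll": 0, "fingers": 1}, {"dx": 0.8, "dy": 0, "dz": 0, "roll": 0, "fingers": 1}, {"dx": 0.8, "dy": 0, "dz": 0, "roll": 0, "fingers": 1}, {"dx": 0.8, "dy": 0, "dz": 0, "roll": 0, "fingers": 1}, {"dx": 0.8, "dy": 0, "dz": 0, "roll": 0, "fingers": 1}, {"dx": 0.8, "dy": 0, "dz": 0, "roll": 0, "fingers": 1}, {"dx": 0.6, "dy": 0, "dz": 0, "roll": 0, "fingers": 1}]}}

```text
time: 3.43
tool_pos: [0.489, 0.1451, 0.2309]
tcp_rot: [-2.491, -1.914, 0.0]
wrist_force: [0.5, -0.7, -0.3]
width: -0.001
```

```bash
python3 -c "
from h import *
togo([.493,.159,.10])
togo([.583,.121,.10])"
```

```text
t 3.4333 pos [0.489  0.1451 0.2309] xyaw 75.08 q6 0.5 F [ 0.5 -0.7 -0.3] w -0.001
togo mm [ 14.4   0.4 130.9] scale [0.36 0.01 3.27] zaxis [-0.  0. -1.]
t 3.4333 pos [0.489  0.1451 0.2309] xyaw 75.08 q6 0.5 F [ 0.5 -0.7 -0.3] w -0.001
togo mm [  0.8  97.2 130.8] scale [0.02 2.43 3.27] zaxis [-0.  0. -1.]
```

Emit:
{"op": "play_rows", "data": {"rows": [{"dx": 0.18, "dy": 0, "dz": 0.6, "roll": 0, "fingers": 1}, {"dx": 0.18, "dy": 0, "dz": 0.7, "roll": 0, "fingers": 1}, {"dx": 0, "dy": 0, "dz": 0.7, "roll": 0, "fingers": 1}, {"dx": 0, "dy": 0, "dz": 0.7, "roll": 0, "fingers": 1}, {"dx": 0, "dy": 0, "dz": 0.55, "roll": 0, "fingers": 1}, {"dx": -0.03, "dy": 0.2, "dz": 0, "roll": 0, "fingers": 1}, {"dx": -0.03, "dy": 0.2, "dz": 0, "roll": 0, "fingers": 1}, {"dx": -0.03, "dy": 0.2, "dz": 0, "roll": 0, "fingers": 1}, {"dx": -0.03, "dy": 0.2, "dz": 0, "roll": 0, "fingers": 1}, {"dx": -0.03, "dy": 0.2, "dz": 0, "roll": 0, "fingers": 1}, {"dx": -0.03, "dy": 0.2, "dz": 0, "roll": 0, "fingers": 1}, {"dx": -0.03, "dy": 0.2, "dz": 0, "roll": 0, "fingers": 1}, {"dx": -0.03, "dy": 0.2, "dz": 0, "roll": 0, "fingers": 1}, {"dx": -0.03, "dy": 0.2, "dz": 0, "roll": 0, "fingers": 1}, {"dx": -0.03, "dy": 0.2, "dz": 0, "roll": 0, "fingers": 1}]}}

```text
time: 4.68
tool_pos: [0.5694, 0.1238, 0.1033]
tcp_rot: [2.491, 1.911, 0.005]
wrist_force: [-2.2, -0.3, 6.1]
width: -0.001
```

```bash
python3 -c "
from h import *
togo([.583,.121,.10])
snap('scene','s1')
import cv2
a=cv2.imread('pics/s1.png')[130:270,270:430];cv2.imwrite('pics/s1c.png',cv2.resize(a,None,fx=4,fy=4,interpolation=2))"
```

```text
t 4.6833 pos [0.5694 0.1238 0.1033] xyaw 74.98 q6 0.43 F [-2.2 -0.3  6.1] w -0.001
togo mm [ 0.8 13.9  3.3] scale [0.02 0.35 0.08] zaxis [ 0.004  0.    -1.   ]
```

View pics/s1c.png

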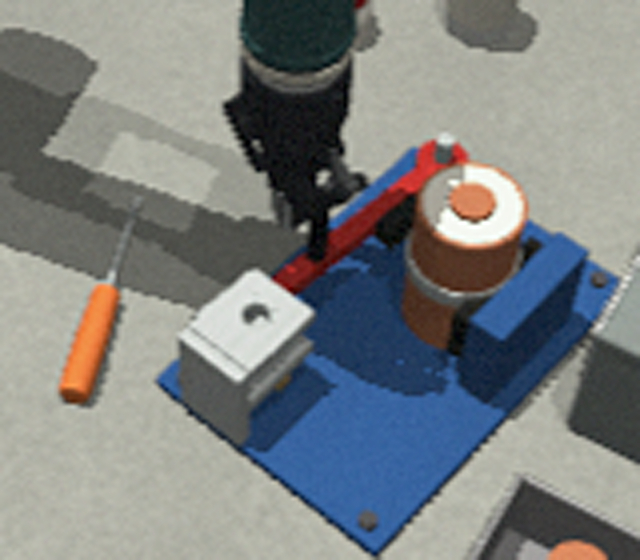

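The gate follows the closed fingers, and the eye is already entering the fork (fork hole at crop (258,312)). I'll push on in small steps.

Emit:
{"op": "play_rows", "data": {"rows": [{"dx": -0.01, "dy": 0.1, "dz": 0, "roll": 0, "fingers": 1}, {"dx": 0, "dy": 0.1, "dz": 0, "roll": 0, "fingers": 1}, {"dx": 0, "dy": 0.05, "dz": 0, "roll": 0, "fingers": 1}, {"dx": 0, "dy": 0, "dz": 0, "roll": 0, "fingers": 1}, {"dx": 0, "dy": 0, "dz": 0, "roll": 0, "fingers": 1}]}}

```text
time: 5.15
tool_pos: [0.5787, 0.1216, 0.103]
tcp_rot: [2.491, 1.911, 0.006]
wrist_force: [-0.6, -0.7, 4.9]
width: 0.0
```

```bash
python3 -c "
from h import *
togo([.583,.121,.10])"
```

```text
t 5.15 pos [0.5787 0.1216 0.103 ] xyaw 75.01 q6 0.43 F [-0.6 -0.7  4.9] w 0.0
togo mm [0.5 4.3 3. ] scale [0.01 0.11 0.08] zaxis [ 0.004  0.001 -1.   ]
```

Emit:
{"op": "play_rows", "data": {"rows": [{"dx": 0, "dy": 0, "dz": -0.15, "roll": 0, "fingers": 1}, {"dx": 0, "dy": 0, "dz": -0.1, "roll": 0, "fingers": 1}, {"dx": 0, "dy": 0.05, "dz": 0, "roll": 0, "fingers": 1}, {"dx": 0, "dy": 0.05, "dz": 0, "roll": 0, "fingers": 1}, {"dx": 0, "dy": 0, "dz": 0, "roll": 0, "fingers": 1}, {"dx": 0, "dy": 0, "dz": 0, "roll": 0, "fingers": 1}]}}

```text
time: 5.65
tool_pos: [0.5802, 0.1204, 0.1109]
tcp_rot: [-2.492, -1.912, 0.001]
wrist_force: [0.3, 0.6, -0.1]
width: -0.0
```

```bash
python3 -c "
from h import *
togo([.583,.121,.10])"
```

```text
t 5.65 pos [0.5802 0.1204 0.1109] xyaw 75.01 q6 0.42 F [ 0.3  0.6 -0.1] w -0.0
togo mm [ 1.3  2.5 10.9] scale [0.03 0.06 0.27] zaxis [-0.001 -0.    -1.   ]
```

Emit:
{"op": "play_rows", "data": {"rows": [{"dx": 0, "dy": 0.06, "dz": 0, "roll": 0, "fingers": 1}, {"dx": 0, "dy": 0.06, "dz": 0, "roll": 0, "fingers": 1}, {"dx": 0, "dy": 0, "dz": 0, "roll": 0, "fingers": 1}]}}

```text
time: 5.9
tool_pos: [0.5836, 0.1194, 0.1107]
tcp_rot: [-2.49, -1.911, 0.004]
wrist_force: [-4.8, 1.5, 2.1]
width: 0.003
```

```bash
python3 -c "
from h import *
togo([.583,.121,.10])"
```

```text
t 5.9 pos [0.5836 0.1194 0.1107] xyaw 75.0 q6 0.42 F [-4.8  1.5  2.1] w 0.003
togo mm [ 1.4 -1.  10.7] scale [ 0.04 -0.02  0.27] zaxis [-0.004  0.    -1.   ]
```

Emit:
{"op": "play_rows", "data": {"rows": [{"dx": 0, "dy": 0.06, "dz": 0, "roll": 0, "fingers": 1}, {"dx": 0, "dy": 0, "dz": 0, "roll": 0, "fingers": 1}, {"dx": 0, "dy": 0, "dz": 0, "roll": 0, "fingers": 1}]}}

```text
time: 6.15
tool_pos: [0.5837, 0.1194, 0.1107]
tcp_rot: [-2.488, -1.909, 0.009]
wrist_force: [-10.0, 2.5, 6.9]
width: -0.002
```

```bash
python3 -c "
from h import *
togo([.583,.121,.10])"
```

```text
t 6.15 pos [0.5837 0.1194 0.1107] xyaw 75.0 q6 0.42 F [-10.    2.5   6.9] w -0.002
togo mm [ 1.4 -1.  10.7] scale [ 0.04 -0.03  0.27] zaxis [-0.008  0.001 -1.   ]
```

Emit:
{"op": "play_rows", "data": {"rows": [{"dx": 0, "dy": -0.2, "dz": 0, "roll": 0, "fingers": 1}, {"dx": 0, "dy": -0.5, "dz": 0, "roll": 0, "fingers": 1}, {"dx": 0, "dy": -0.7, "dz": 0, "roll": 0, "fingers": 1}, {"dx": 0, "dy": -0.7, "dz": -0.5, "roll": 0, "fingers": 0.4}, {"dx": 0, "dy": 0, "dz": -0.8, "roll": 0, "fingers": 0.3}, {"dx": 0, "dy": 0, "dz": -0.8, "roll": 0, "fingers": 0.3}, {"dx": 0, "dy": 0, "dz": -0.8, "roll": 0, "fingers": 0.3}, {"dx": -0.8, "dy": 0, "dz": 0, "roll": 0, "fingers": 0.3}, {"dx": -0.8, "dy": 0, "dz": 0, "roll": 0, "fingers": 0.3}, {"dx": -0.8, "dy": 0, "dz": 0, "roll": 0, "fingers": 0.3}, {"dx": -0.8, "dy": 0, "dz": 0, "roll": 0, "fingers": 0.3}, {"dx": -0.8, "dy": 0, "dz": 0, "roll": 0, "fingers": 0.3}, {"dx": -0.8, "dy": 0, "dz": 0, "roll": 0, "fingers": 0.3}]}}

```text
time: 7.23
tool_pos: [0.4561, -0.0466, 0.2275]
tcp_rot: [2.491, 1.913, 0.001]
wrist_force: [1.2, 0.7, -0.3]
width: 0.704
```

```bash
python3 -c "
from h import *
togo([.5345,-.3963,.2])
a=snap('scene')['pixels'][130:270,270:430];b=snap('top')['pixels'][140:260,240:370]
r=lambda i:cv2.resize(i,(400,400*i.shape[0]//i.shape[1]),interpolation=2)[:350]
cv2.imwrite('pics/s2.png',cv2.cvtColor(np.hstack([r(a),r(b)]),4))
for n in('top','scene'):
    c=load(n);P=cloud(c);m=(c['pixels'].max(-1)<90)&(P[...,2]>.137)&(P[...,2]<.149)&(abs(P[...,0]-.60)<.04)&(abs(P[...,1]-.12)<.04)
    print(n,m.sum(),P[m].mean(0))
"
```

```text
t 7.2333 pos [ 0.4561 -0.0466  0.2275] xyaw 75.04 q6 0.11 F [ 1.2  0.7 -0.3] w 0.704
togo mm [-317.6  165.9   27.8] scale [-7.94  4.15  0.69] zaxis [ 0.001 -0.001 -1.   ]
top 13 [0.60489816 0.11525915 0.14597642]
scene 18 [0.60800216 0.11316973 0.14344503]
```

View pics/s2.png

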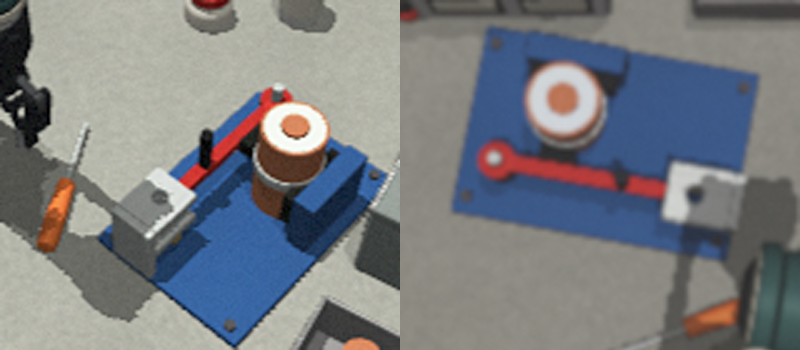

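The gate is shut: the bar lines up with the fork, and the handle at (0.605, 0.115) matches the closed prediction. Next is the pin.

Emit:
{"op": "play_rows", "data": {"rows": [{"dx": 0, "dy": 0, "dz": 0, "roll": -0.6, "fingers": 0.3}, {"dx": 0, "dy": 0, "dz": 0, "roll": -0.6, "fingers": 0.3}, {"dx": -0.75, "dy": 0.32, "dz": 0, "roll": 0, "fingers": 0.3}, {"dx": -0.75, "dy": 0.32, "dz": 0, "roll": 0, "fingers": 0.3}, {"dx": -0.75, "dy": 0.32, "dz": 0, "roll": 0, "fingers": 0.3}, {"dx": -0.75, "dy": 0.32, "dz": 0, "roll": 0, "fingers": 0.3}, {"dx": -0.75, "dy": 0.32, "dz": 0, "roll": 0, "fingers": 0.3}, {"dx": -0.75, "dy": 0.32, "dz": 0, "roll": 0, "fingers": 0.3}, {"dx": -0.75, "dy": 0.32, "dz": 0, "roll": 0, "fingers": 0.3}, {"dx": -0.75, "dy": 0.32, "dz": 0, "roll": 0, "fingers": 0.3}, {"dx": -0.75, "dy": 0.32, "dz": 0, "roll": 0, "fingers": 0.3}, {"dx": -0.75, "dy": 0.32, "dz": 0, "roll": 0, "fingers": 0.3}, {"dx": -0.75, "dy": 0.32, "dz": 0, "roll": 0, "fingers": 0.3}, {"dx": 0, "dy": 0, "dz": 0.5, "roll": 0, "fingers": 0.3}, {"dx": 0, "dy": 0, "dz": 0, "roll": 0, "fingers": 0.3}, {"dx": 0, "dy": 0, "dz": 0, "roll": 0, "fingers": 0.3}]}}

```text
time: 8.67
tool_pos: [0.536, -0.3937, 0.2051]
tcp_rot: [-2.407, -2.012, 0.001]
wrist_force: [-0.0, -0.3, 0.0]
width: 0.706
```

```bash
python3 -c "
from h import *
togo([.5345,-.3963,.1])
a=snap('scene')['pixels'][200:370,150:330]
cv2.imwrite('pics/s3.png',cv2.cvtColor(cv2.resize(a,None,fx=3.5,fy=3.5,interpolation=2),4))
"
```

```text
t 8.6667 pos [ 0.536  -0.3937  0.2051] xyaw 79.8 q6 -0.49 F [-0.  -0.3  0. ] w 0.706
togo mm [ -3.1  -0.7 105.1] scale [-0.08 -0.02  2.63] zaxis [-0.003  0.003 -1.   ]
```

View pics/s3.png

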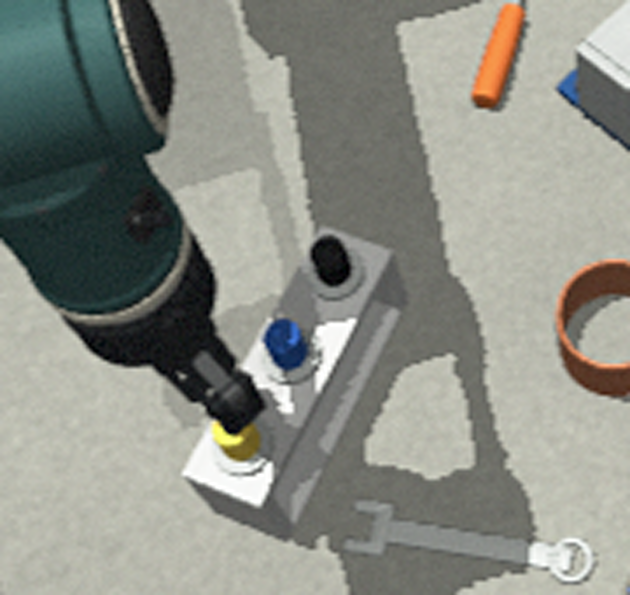

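The gripper is centred over the yellow pin (crop (235,440)). I'll go down and grip.

Emit:
{"op": "play_rows", "data": {"rows": [{"dx": -0.08, "dy": -0.02, "dz": 0.5, "roll": 0, "fingers": 0.3}, {"dx": 0, "dy": 0, "dz": 0.6, "roll": 0, "fingers": 0.3}, {"dx": 0, "dy": 0, "dz": 0.6, "roll": 0, "fingers": 0.3}, {"dx": 0, "dy": 0, "dz": 0.5, "roll": 0, "fingers": 0.3}, {"dx": 0, "dy": 0, "dz": 0.3, "roll": 0, "fingers": 0.3}, {"dx": 0, "dy": 0, "dz": 0.1, "roll": 0, "fingers": 0.3}, {"dx": 0, "dy": 0, "dz": 0, "roll": 0, "fingers": 0.3}, {"dx": 0, "dy": 0, "dz": 0, "roll": 0, "fingers": 0.3}, {"dx": 0, "dy": 0, "dz": 0, "roll": 0, "fingers": 1}, {"dx": 0, "dy": 0, "dz": 0, "roll": 0, "fingers": 1}, {"dx": 0, "dy": 0, "dz": 0, "roll": 0, "fingers": 1}, {"dx": 0, "dy": 0, "dz": 0, "roll": 0, "fingers": 1}, {"dx": 0, "dy": 0, "dz": 0, "roll": 0, "fingers": 1}, {"dx": 0, "dy": 0, "dz": 0, "roll": 0, "fingers": 1}, {"dx": 0, "dy": 0, "dz": 0, "roll": 0, "fingers": 1}], "grip_force": 70}}

```text
time: 9.97
tool_pos: [0.5341, -0.3982, 0.1053]
tcp_rot: [-2.409, -2.015, 0.003]
wrist_force: [-6.2, 1.1, 7.1]
width: 0.278
```

```bash
python3 -c "
from h import *
togo([.5345,-.3963,.1])"
```

```text
t 9.9667 pos [ 0.5341 -0.3982  0.1053] xyaw 79.82 q6 -0.5 F [-6.2  1.1  7.1] w 0.278
togo mm [2.  0.  5.3] scale [0.05 0.   0.13] zaxis [-0.002 -0.    -1.   ]
```

Emit:
{"op": "play_rows", "data": {"rows": [{"dx": 0, "dy": 0, "dz": -0.2, "roll": 0, "fingers": 1}, {"dx": 0, "dy": 0, "dz": -0.4, "roll": 0, "fingers": 1}, {"dx": 0, "dy": 0, "dz": -0.5, "roll": 0, "fingers": 1}, {"dx": 0, "dy": 0, "dz": -0.6, "roll": 0, "fingers": 1}, {"dx": 0, "dy": 0, "dz": -0.6, "roll": 0, "fingers": 1}, {"dx": 0, "dy": 0, "dz": -0.6, "roll": 0, "fingers": 1}, {"dx": 0, "dy": 0, "dz": -0.6, "roll": 0, "fingers": 1}, {"dx": 0, "dy": 0, "dz": -0.6, "roll": 0, "fingers": 1}, {"dx": 0, "dy": 0, "dz": 0, "roll": 0, "fingers": 1}, {"dx": 0, "dy": 0, "dz": 0, "roll": 0, "fingers": 1}]}}

```text
time: 10.8
tool_pos: [0.5363, -0.3986, 0.2693]
tcp_rot: [2.407, 2.012, 0.002]
wrist_force: [0.3, 0.2, -3.5]
width: 0.28
```

```bash
python3 -c "
from h import *
togo([.591,.036,.27])
a=snap('scene')['pixels'][170:370,140:330]
cv2.imwrite('pics/s4.png',cv2.cvtColor(cv2.resize(a,None,fx=3,fy=3,interpolation=2),4))
"
```

```text
t 10.8 pos [ 0.5363 -0.3986  0.2693] xyaw 79.81 q6 -0.5 F [ 0.3  0.2 -3.5] w 0.28
togo mm [437.4 -23.1  -1.7] scale [10.94 -0.58 -0.04] zaxis [ 0.004 -0.003 -1.   ]
```

View pics/s4.png

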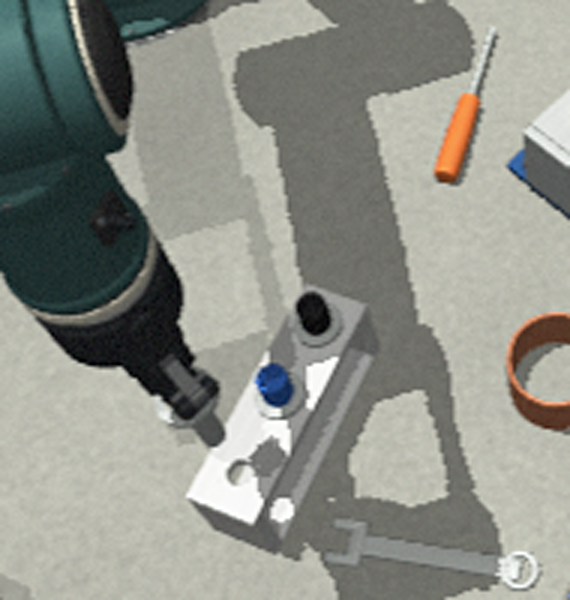

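The pin is out of the rack, whose empty hole is at crop (240,472). I'll check the pin's tilt and offset in the grip with numbers.

```bash
python3 -c "
from h import *
c=load('scene'); s=bot.read_state(); p=s['tool_pos']
f=lambda X:((np.array(proj(c,X))-[140,170])*3).round(1)
print('exp collar',f([p[0],p[1],p[2]-.004-.003]),'foot',f([p[0],p[1],p[2]-.09]),'tcp',f(p))
print('hole',ray(c,140+240/3,170+472/3,.09))
P=cloud(c);m=np.zeros((400,640),bool);m[270:330,185:225]=1
m&=(np.hypot(P[...,0]-p[0],P[...,1]-p[1])<.04)&(P[...,2]>.15)&(P[...,2]<.262)
Q=P[m]
for a in np.arange(.16,.27,.01):
    k=(abs(Q[:,2]-a)<.005); 
    if k.sum()>3: print(round(a,3),k.sum(),Q[k].mean(0).round(4),np.ptp(Q[k],0).round(3))
"
```

```text
exp collar [182.  394.1] foot [211.8 436.2] tcp [179.2 390.2]
hole [ 0.53539842 -0.39598444  0.09      ]
0.18 6 [ 0.5442 -0.3965  0.1831] [0.005 0.016 0.003]
0.19 15 [ 0.5443 -0.3985  0.1884] [0.011 0.015 0.007]
0.2 20 [ 0.5447 -0.3983  0.1995] [0.008 0.017 0.01 ]
0.21 18 [ 0.5447 -0.3978  0.2098] [0.012 0.015 0.009]
0.22 17 [ 0.5446 -0.3986  0.2193] [0.006 0.016 0.01 ]
0.23 4 [ 0.5464 -0.3984  0.2275] [0.002 0.007 0.003]
0.25 6 [ 0.5523 -0.3971  0.2542] [0.026 0.033 0.002]
0.26 93 [ 0.5443 -0.4041  0.2594] [0.038 0.041 0.007]
```

Emit:
{"op": "play_rows", "data": {"rows": [{"dx": 0.3, "dy": -0.03, "dz": 0, "roll": 0, "fingers": 1}, {"dx": 0.6, "dy": -0.03, "dz": 0, "roll": 0, "fingers": 1}, {"dx": 0.7, "dy": -0.03, "dz": 0, "roll": 0, "fingers": 1}, {"dx": 0.7, "dy": -0.03, "dz": 0, "roll": 0, "fingers": 1}, {"dx": 0.7, "dy": -0.03, "dz": 0, "roll": 0, "fingers": 1}, {"dx": 0.7, "dy": -0.03, "dz": 0, "roll": 0, "fingers": 1}, {"dx": 0.7, "dy": -0.03, "dz": 0, "roll": 0, "fingers": 1}, {"dx": 0.7, "dy": -0.03, "dz": 0, "roll": 0, "fingers": 1}, {"dx": 0.7, "dy": -0.03, "dz": 0, "roll": 0, "fingers": 1}, {"dx": 0.7, "dy": -0.03, "dz": 0, "roll": 0, "fingers": 1}, {"dx": 0.7, "dy": -0.03, "dz": 0, "roll": 0, "fingers": 1}, {"dx": 0.7, "dy": -0.03, "dz": 0, "roll": 0, "fingers": 1}, {"dx": 0.7, "dy": -0.03, "dz": 0, "roll": 0, "fingers": 1}, {"dx": 0.7, "dy": -0.03, "dz": 0, "roll": 0, "fingers": 1}, {"dx": 0.6, "dy": -0.03, "dz": 0, "roll": 0, "fingers": 1}, {"dx": 0.5, "dy": -0.03, "dz": 0, "roll": 0, "fingers": 1}, {"dx": 0.3, "dy": -0.03, "dz": 0, "roll": 0, "fingers": 1}, {"dx": 0.1, "dy": -0.03, "dz": 0, "roll": 0, "fingers": 1}, {"dx": 0, "dy": 0, "dz": 0, "roll": 0, "fingers": 1}, {"dx": 0, "dy": 0, "dz": 0, "roll": 0, "fingers": 1}]}}

```text
time: 12.52
tool_pos: [0.5899, 0.0306, 0.2664]
tcp_rot: [-2.409, -2.015, 0.003]
wrist_force: [-0.1, 0.5, -2.6]
width: 0.281
```

```bash
python3 -c "
from h import *
togo([.5916,.0337,.21])"
```

```text
t 12.5167 pos [0.5899 0.0306 0.2664] xyaw 79.82 q6 0.19 F [-0.1  0.5 -2.6] w 0.281
togo mm [ 3.4  1.2 56.4] scale [0.09 0.03 1.41] zaxis [-0.002 -0.001 -1.   ]
```

Correct the remaining few millimetres, drop to just above the fork, and check.

Emit:
{"op": "play_rows", "data": {"rows": [{"dx": 0.08, "dy": 0.03, "dz": 0.3, "roll": 0, "fingers": 1}, {"dx": 0, "dy": 0, "dz": 0.6, "roll": 0, "fingers": 1}, {"dx": 0, "dy": 0, "dz": 0.4, "roll": 0, "fingers": 1}, {"dx": 0, "dy": 0, "dz": 0, "roll": 0, "fingers": 1}, {"dx": 0, "dy": 0, "dz": 0, "roll": 0, "fingers": 1}, {"dx": 0, "dy": 0, "dz": 0, "roll": 0, "fingers": 1}]}}

```text
time: 13.02
tool_pos: [0.5927, 0.0334, 0.2158]
tcp_rot: [2.411, 2.014, 0.001]
wrist_force: [-0.0, 0.8, -1.9]
width: 0.278
```

```bash
python3 -c "
from h import *
togo([.5916,.0337,.21])
c=snap('scene');a=c['pixels'][120:270,260:420]
cv2.imwrite('pics/s5.png',cv2.cvtColor(cv2.resize(a,None,fx=4,fy=4,interpolation=2),4))
p=bot.read_state()['tool_pos']
P=cloud(c);m=(np.hypot(P[...,0]-p[0],P[...,1]-p[1])<.03)&(P[...,2]>.11)&(P[...,2]<.2)
Q=P[m]
for a in np.arange(.12,.21,.01):
    k=(abs(Q[:,2]-a)<.005); 
    if k.sum()>3: print(round(a,3),k.sum(),Q[k].mean(0).round(4),np.ptp(Q[k],0).round(3))
"
```

```text
t 13.0167 pos [0.5927 0.0334 0.2158] xyaw 79.75 q6 0.19 F [-0.   0.8 -1.9] w 0.278
togo mm [ 0.1 -1.2  5.8] scale [ 0.   -0.03  0.14] zaxis [ 0.001 -0.    -1.   ]
0.13 10 [0.5984 0.0303 0.1317] [0.013 0.01  0.008]
0.14 9 [0.5972 0.0294 0.14  ] [0.012 0.009 0.007]
0.15 14 [0.5988 0.03   0.1496] [0.012 0.01  0.01 ]
0.16 12 [0.5983 0.0299 0.16  ] [0.012 0.009 0.008]
0.17 15 [0.598  0.0301 0.1699] [0.013 0.008 0.009]
0.18 8 [0.5977 0.0292 0.1795] [0.011 0.009 0.006]
```

View pics/s5.png

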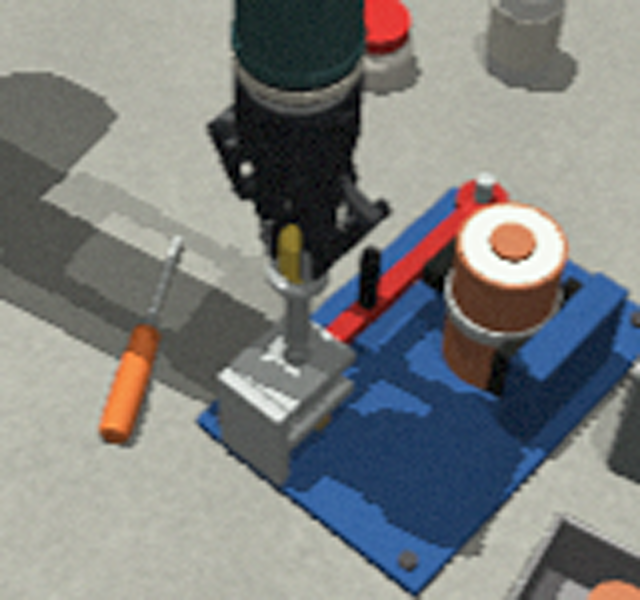

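Pin sits vertical, right over the hole, within about 1.5 mm. Inserting.

Emit:
{"op": "play_rows", "data": {"rows": [{"dx": 0, "dy": -0.035, "dz": 0.2, "roll": 0, "fingers": 1}, {"dx": 0, "dy": 0, "dz": 0.2, "roll": 0, "fingers": 1}, {"dx": 0, "dy": 0, "dz": 0.15, "roll": 0, "fingers": 1}, {"dx": 0, "dy": 0, "dz": 0.15, "roll": 0, "fingers": 1}, {"dx": 0, "dy": 0, "dz": 0.1, "roll": 0, "fingers": 1}, {"dx": 0, "dy": 0, "dz": 0, "roll": 0, "fingers": 1}]}}

```text
time: 13.57
tool_pos: [0.59, 0.0344, 0.1816]
tcp_rot: [-2.409, -2.015, 0.003]
wrist_force: [-0.6, -0.1, -2.2]
width: 0.279
```

```bash
python3 -c "
from h import *
togo([.5916,.0337,.117])"
```

```text
t 13.5667 pos [0.59   0.0344 0.1816] xyaw 79.82 q6 0.19 F [-0.6 -0.1 -2.2] w 0.279
togo mm [-0.4  1.8 64.6] scale [-0.01  0.05  1.62] zaxis [-0.002  0.    -1.   ]
```

Emit:
{"op": "play_rows", "data": {"rows": [{"dx": 0, "dy": 0.02, "dz": 0.12, "roll": 0, "fingers": 1}, {"dx": 0, "dy": 0, "dz": 0.12, "roll": 0, "fingers": 1}, {"dx": 0, "dy": 0, "dz": 0.12, "roll": 0, "fingers": 1}, {"dx": 0, "dy": 0, "dz": 0.12, "roll": 0, "fingers": 1}, {"dx": 0, "dy": 0, "dz": 0.1, "roll": 0, "fingers": 1}, {"dx": 0, "dy": 0, "dz": 0, "roll": 0, "fingers": 1}]}}

```text
time: 14.07
tool_pos: [0.5911, 0.0341, 0.1587]
tcp_rot: [-2.409, -2.015, 0.002]
wrist_force: [-0.2, 1.0, -3.6]
width: 0.284
```

```bash
python3 -c "
from h import *
togo([.5916,.0337,.117])"
```

```text
t 14.0667 pos [0.5911 0.0341 0.1587] xyaw 79.81 q6 0.19 F [-0.2  1.  -3.6] w 0.284
togo mm [-0.3  0.7 41.7] scale [-0.01  0.02  1.04] zaxis [-0.001 -0.    -1.   ]
```

Emit:
{"op": "play_rows", "data": {"rows": [{"dx": 0, "dy": 0, "dz": 0.12, "roll": 0, "fingers": 1}, {"dx": 0, "dy": 0, "dz": 0.12, "roll": 0, "fingers": 1}, {"dx": 0, "dy": 0, "dz": 0.12, "roll": 0, "fingers": 1}, {"dx": 0, "dy": 0, "dz": 0.12, "roll": 0, "fingers": 1}, {"dx": 0, "dy": 0, "dz": 0.1, "roll": 0, "fingers": 1}, {"dx": 0, "dy": 0, "dz": 0, "roll": 0, "fingers": 1}]}}

```text
time: 14.57
tool_pos: [0.591, 0.0342, 0.1357]
tcp_rot: [-2.409, -2.015, 0.002]
wrist_force: [-1.9, 1.8, -4.3]
width: 0.281
```

```bash
python3 -c "
from h import *
togo([.5916,.0337,.117])"
```

```text
t 14.5667 pos [0.591  0.0342 0.1357] xyaw 79.82 q6 0.19 F [-1.9  1.8 -4.3] w 0.281
togo mm [-0.3  0.7 18.7] scale [-0.01  0.02  0.47] zaxis [-0.002 -0.    -1.   ]
```

Now past the catch in small steps.

Emit:
{"op": "play_rows", "data": {"rows": [{"dx": 0, "dy": 0, "dz": 0.08, "roll": 0, "fingers": 1}, {"dx": 0, "dy": 0, "dz": 0.08, "roll": 0, "fingers": 1}, {"dx": 0, "dy": 0, "dz": 0.08, "roll": 0, "fingers": 1}, {"dx": 0, "dy": 0, "dz": 0.08, "roll": 0, "fingers": 1}, {"dx": 0, "dy": 0, "dz": 0, "roll": 0, "fingers": 1}]}}

```text
time: 14.98
tool_pos: [0.5917, 0.0346, 0.1261]
tcp_rot: [-2.41, -2.015, -0.001]
wrist_force: [-4.4, 3.2, 0.1]
width: 0.278
```

```bash
python3 -c "
from h import *
togo([.5916,.0337,.117])"
```

```text
t 14.9833 pos [0.5917 0.0346 0.1261] xyaw 79.82 q6 0.19 F [-4.4  3.2  0.1] w 0.278
togo mm [-0.9  0.1  9.1] scale [-0.02  0.    0.23] zaxis [ 0.     0.001 -1.   ]
```

Emit:
{"op": "play_rows", "data": {"rows": [{"dx": 0, "dy": 0, "dz": 0.08, "roll": 0, "fingers": 1}, {"dx": 0, "dy": 0, "dz": 0.08, "roll": 0, "fingers": 1}, {"dx": 0, "dy": 0, "dz": 0.06, "roll": 0, "fingers": 1}, {"dx": 0, "dy": 0, "dz": 0, "roll": 0, "fingers": 1}, {"dx": 0, "dy": 0, "dz": 0, "roll": 0, "fingers": 1}]}}

```text
time: 15.4
tool_pos: [0.5918, 0.0349, 0.1173]
tcp_rot: [-2.41, -2.015, -0.002]
wrist_force: [-6.2, 4.7, 8.8]
width: 0.284
```

```bash
python3 -c "
from h import *
togo([.5916,.0337,.117])"
```

```text
t 15.4 pos [0.5918 0.0349 0.1173] xyaw 79.81 q6 0.19 F [-6.2  4.7  8.8] w 0.284
togo mm [-1.2  0.   0.3] scale [-0.03  0.    0.01] zaxis [ 0.     0.001 -1.   ]
```

Push a little more to see whether it has bottomed out.

Emit:
{"op": "play_rows", "data": {"rows": [{"dx": 0, "dy": 0, "dz": 0.06, "roll": 0, "fingers": 1}, {"dx": 0, "dy": 0, "dz": 0.04, "roll": 0, "fingers": 1}, {"dx": 0, "dy": 0, "dz": 0, "roll": 0, "fingers": 1}, {"dx": 0, "dy": 0, "dz": 0, "roll": 0, "fingers": 1}]}}

```text
time: 15.73
tool_pos: [0.5919, 0.035, 0.1172]
tcp_rot: [-2.41, -2.015, -0.002]
wrist_force: [-16.2, 4.1, 28.9]
width: 0.279
```

```bash
python3 -c "
from h import *
togo([.5916,.0337,.117])"
```

```text
t 15.7333 pos [0.5919 0.035  0.1172] xyaw 79.81 q6 0.19 F [-16.2   4.1  28.9] w 0.279
togo mm [-1.3 -0.   0.2] scale [-0.03 -0.    0.  ] zaxis [ 0.001  0.001 -1.   ]
```

It has bottomed at the predicted height (0.1053 + 0.012). I'll relax the push, open, retreat and check.

Emit:
{"op": "play_rows", "data": {"rows": [{"dx": 0, "dy": 0, "dz": -0.1, "roll": 0, "fingers": 1}, {"dx": 0, "dy": 0, "dz": 0, "roll": 0, "fingers": 0.3}, {"dx": 0, "dy": 0, "dz": 0, "roll": 0, "fingers": 0.3}, {"dx": 0, "dy": 0, "dz": 0, "roll": 0, "fingers": 0.3}, {"dx": 0, "dy": 0, "dz": 0, "roll": 0, "fingers": 0.3}, {"dx": 0, "dy": 0, "dz": 0, "roll": 0, "fingers": 0.3}, {"dx": 0, "dy": 0, "dz": -0.2, "roll": 0, "fingers": 0.3}, {"dx": 0, "dy": 0, "dz": -0.5, "roll": 0, "fingers": 0.3}, {"dx": 0, "dy": 0, "dz": -0.8, "roll": 0, "fingers": 0.3}, {"dx": 0, "dy": 0, "dz": -0.8, "roll": 0, "fingers": 0.3}, {"dx": 0, "dy": 0, "dz": -0.8, "roll": 0, "fingers": 0.3}, {"dx": -0.6, "dy": -0.8, "dz": 0, "roll": 0, "fingers": 0.3}, {"dx": -0.6, "dy": -0.8, "dz": 0, "roll": 0, "fingers": 0.3}, {"dx": -0.6, "dy": -0.8, "dz": 0, "roll": 0, "fingers": 0.3}, {"dx": -0.6, "dy": -0.8, "dz": 0, "roll": 0, "fingers": 0.3}, {"dx": 0, "dy": 0, "dz": 0, "roll": 0, "fingers": 0.3}, {"dx": 0, "dy": 0, "dz": 0, "roll": 0, "fingers": 0.3}]}}

```text
time: 17.15
tool_pos: [0.4474, -0.0383, 0.2398]
tcp_rot: [2.411, 2.012, 0.001]
wrist_force: [0.2, -0.2, 0.1]
width: 0.702
```

```bash
python3 -c "
from h import *
togo([.5916,.0337,.117])
c=snap('scene');a=c['pixels'][130:270,270:430];snap('top')
cv2.imwrite('pics/s6.png',cv2.cvtColor(cv2.resize(a,None,fx=4,fy=4,interpolation=2),4))
for n in('top','scene'):
    c=load(n);P=cloud(c);d=np.hypot(P[...,0]-.592,P[...,1]-.036);m=d<.008
    print(n,'griptop z',np.median(P[...,2][m]).round(4),'fork top z',np.median(P[...,2][(d>.025)&(d<.03)&(P[...,2]>.09)]).round(4),'collar z',np.median(P[...,2][(d>.016)&(d<.019)&(P[...,2]<.125)]).round(4))
    m=(c['pixels'].max(-1)<90)&(P[...,2]>.137)&(P[...,2]<.149)&(abs(P[...,0]-.60)<.04)&(abs(P[...,1]-.12)<.04)
    print('handle',m.sum(),P[m].mean(0).round(4))
"
```

```text
t 17.15 pos [ 0.4474 -0.0383  0.2398] xyaw 79.69 q6 0.04 F [ 0.2 -0.2  0.1] w 0.702
togo mm [ 96.7 128.8 123. ] scale [2.42 3.22 3.07] zaxis [ 0.001 -0.    -1.   ]
top griptop z 0.1432 fork top z 0.1037 collar z 0.1106
handle 17 [0.6041 0.1148 0.1453]
scene griptop z 0.1432 fork top z 0.1026 collar z 0.1095
handle 17 [0.6078 0.1137 0.1427]
```

View pics/s6.png

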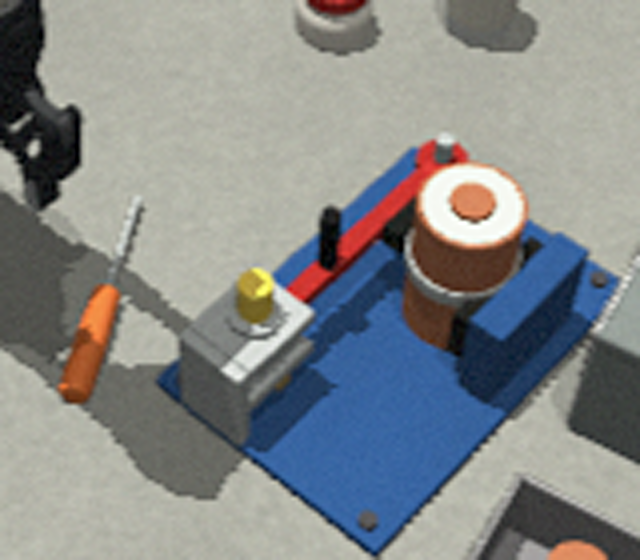

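The pin stands upright in the fork with its collar flush (crop (258,310)), the gate is shut and the robot is clear. Handing in.

```bash
python3 -c "
from h import *
print(bot.finish_job())"
```

```text
the job is handed in; nothing more can be done
None
```

The line section is locked in its stand, and I handed the job in at about 17 s of the 64 s allowed; no verdict came back.

- **Gate:** I pushed it shut with closed fingers until it stopped moving against about 10 N. The handle then sat at (0.605, 0.115), which is where it should be when closed.
- **Pin:** I took the yellow-grip pin from the rack, put it down through the fork and eye, and pushed it past the catch. It stopped hard at the expected seated height, at about 29 N vertical and 33 N in all.
- **Last checks, gripper clear:**
  - Both cameras read the grip top at 143.2 mm (142 expected), the collar top at 109.5–110.6 mm (108) and the fork top at 102.6–103.7 mm (102). With that 1–2 mm camera offset, the collar is flush.
  - The gate is still shut and the wrist force is about zero.
  - The other two pins were still upright after the long pin came out of the rack, and I saw nothing else moved.

**Small disagreements:**
- The gripper met a light upward force of 5–7 N a few millimetres early, at the handle and again at the pin grip. I raised it at the handle.
- The reported grip width was 24 mm on a 26 mm grip.
- My first move call was refused because some fields were missing, so it did nothing.

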